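# Put the cup coffee brewer together on the scale

### The arm

A 7-joint arm with a two-finger parallel gripper is mounted at the origin on a cart in front of the work surface, level with it; the furniture and walls round the work are solid. World frame = base frame: x ahead of the robot, y to its left, z up, the work surface at z = 0. Lengths are in m, angles in rad, forces in N, time in s.
With the tool pointing down it reaches from about 0.425 to 0.875 m from the base axis. Payload 8.4 kg.
Tool frame: the origin (TCP) lies midway between the tips of the shut fingers; the grasp point (between the pads) lies 19 mm behind it; z points along the fingers, y is the line along which they close (so a half turn about z gives the same grasp; the last joint's range is limited). The gripper opens to 87 mm and grips with 3 to 60 N. Pads are 19 mm wide; open, the fingers measure 117 mm over their backs; the gripper's body (75 mm by 190 mm) begins 51 mm behind the grasp point.
Start: joints at [-1.398, 0.333, 0.04, 1.465, -0.013, 1.343, -0.059], TCP at [0.175, 0.626, 0.223] pointing down, gripper open.
Joint ranges: [-2.58, 2.58], [-0.38, 2.09], [-1.3, 1.39], [0.25, 2.4], [-1.5, 4.64], [0.08, 2.09], [-2.65, 2.65]. Speed limits (rad/s): [2.22, 2.22, 2.79, 2.79, 3.14, 3.14, 3.14].

### API

Orientations are given as a unit quaternion [w, x, y, z].
In Python, from rig import manip, viewer gives the robot as it stands.
- The arm moves only by the shell command python3 -m handwheel 'ROWS' [FORCE]. ROWS is JSON, a list of rows, each a list of 7 numbers: the turn, a rotation vector about the tool's x, y, z in rad, then the shift along the tool's x, y, z in mm, then the finger opening in mm, from 0 to 87. A call has 1 to 12 rows; each row is the pose to reach, as a shift and turn from the pose commanded when the call began, along the tool's axes at that moment; what a row does not reach only later rows make up. A row lasts 1/10 s, in which the tool goes at most 50 mm and 8.59 degrees, less where a joint would pass 70% of its speed; a pose out of reach is approached as far as the arm can. A call with a gripper value outside its range is refused whole. The fingers move at their own pace and stop on an object; FORCE is the grip in N (left out, the last holds). Time passes only in rows, so rows that repeat a pose let the fingers close. It gives the time, the measured TCP pose, the force, the opening and the grip force at its end, in the units of the state.
- manip.sense(): the state, without advancing time (a new reading comes with each control period).
- viewer.camera(name): name is "side" or "top"; returns a dict with "frame" (420x560x3 uint8, blue, green, red), "range_z" (420x560 float32, m along the optical axis (not along the pixel's ray), 0 where there is no reading), "camera_matrix" (3x3 intrinsics, pixels), "k1" (the pictures are not rectified: a ray, as slopes to the right and down, at radius r is drawn at 1 + k1 r^2 times it, then the intrinsics apply), "R" (3x3) and "t" (3): a world point X has camera coordinates R X + t. Camera axes: x right, y down, z forward; pixel columns grow to the right and rows downward; lengths in m; the calibration is good to about 2 mm. A picture is of the moment at which its call begins.
- manip.job_done(): hands the job in; it is judged then, once.
The state is a dict: "time": time; "joint_positions": joint angles; "qvel": joint speeds; "joint_efforts": joint torques, N m; "tool_pos": TCP position; "ee_rot": TCP orientation; "ft_force": force on the tool from outside, world axes, zero at the start; "ft_torque": the same for the moment, N m; "gripper_width": finger opening in m; "finger_force": force on a finger pad.
Only numpy, scipy, OpenCV 4.12 (cv2) and the standard library are available. Lean on these libraries where they do the work, as an engineer would, in place of code of your own. Each camera call takes 0.05 s, during which the arm holds its last target. There are 200 camera calls.

### The job

Put the single-cup coffee brewer together on the kitchen scale, ready for the morning, building from the bottom up: first stand the white beaker in the middle of the scale's steel platform, then set the brewer upright and centred on the beaker with its foot ring down inside the beaker's mouth, then lower the press into the brewer until its disc lies on the bottom, and last put the lid on so that it lies flat on the brewer's rim. Leave the small drinking glass and the honey jar standing where they are.

Things in the scene. Friction and masses are not known exactly. Their poses are not given: they have to be found in the camera images.
- scale: Flat black coffee scale, fixed, with a bare steel platform 116 x 116 mm whose top is 24 mm above the worktop. The black case, 168 x 126 mm, reaches 102 mm from the platform's middle on the display side (its -x). Origin on the worktop, under the middle of the platform; z up. Nothing hangs over it; left of y = -0.18 a wall cabinet hangs 0.5 m above the worktop, from x = 0.60 back.
- beaker: White stoneware beaker with a grey foot, round, straight, open at the top, no handle: outside diameter 66 mm, 96 mm tall, mouth about 55 mm wide inside, 0.24 kg. It stands upright. Origin at the centre of its underside, z up. Grip it across the outside.
- brewer: Steel cup brewer, one piece, upright: foot ring 43 mm wide, 8 mm deep; flange 88 mm wide, 8 to 11 mm up; open round chamber above it, 67 mm wide outside (69 at the rim bead), 58 inside, floor 13 mm and rim 70 mm up. 0.16 kg. Origin: centre of its underside, z up. Grip across the chamber near the rim. Seated on the beaker its flange lies on the beaker's rim: origin 88 mm above the beaker's.
- press: Steel press: punched disc 52 mm wide, 4 mm thick, thin 8 mm stem, on top a knob 15 mm wide, 58 to 75 mm up. 0.06 kg. Stands on its disc, knob up; origin: centre of the disc's underside, z up. Grip it by the knob, which stays above the brewer's rim when the disc lies on the chamber floor (origin then 13 mm above the brewer's).
- lid: Steel hat-shaped lid: locating ring below 51 mm wide, 5 mm deep; flat brim 73 mm wide, 5 to 8 mm up; crown 45 mm wide, flat top 39 mm up, hollow below (35 mm wide, room for the press's knob). 0.06 kg. Stands crown up; origin: centre of its underside, z up. Grip it across the crown. Seated, the brim lies on the brewer's rim, ring inside: origin 65 mm above the brewer's.
- glass: Small clear drinking glass, 49 mm across, 62 mm tall, standing upright; a bystander to be left alone. Origin at the centre of its underside, z up.
- honey: Honey jar with a black screw cap, 63 mm across, 94 mm tall, standing upright; a bystander to be left alone. Origin at the centre of its underside, z up.
There are look-alikes about, which are no part of the job. Leave any red look-alike of the lid alone.

How it is judged:
By the outcome, as a careful person would: the job done as asked, in the order asked, and still so for the second after the job is handed in, with the robot touching nothing.
It also fails if it takes over 128 s, if anything falls off the work surface, if the arm or the gripper's body presses on something with over 40 N, if the wrist force passes 120 N, or if a joint passes its speed limit or range.

## Working session

There is one attempt and no reset: what is moved stays moved. The work goes in short steps, Python scripts to look and compute and a shell command to move; the robot and the scene stay as the last step left them, time stands still between calls to the robot, and variables do not carry over. Pictures are saved under pics/ and viewed, at most 14 in all, crops included, and the job is handed in when it is done.

```bash
mkdir -p pics; ls; cat > h.py <<'E'
import numpy as np, cv2
from rig import manip, viewer
from scipy.spatial.transform import Rotation as Ro
def cloud(c):
    h,w=c["range_z"].shape; K=c["camera_matrix"]
    v,u=np.mgrid[0:h,0:w]
    p=np.stack([u,v],-1).reshape(-1,1,2).astype(float)
    n=cv2.undistortPoints(p,K,np.array([c["k1"],0,0,0.])).reshape(h,w,2)
    z=c["range_z"][...,None]
    P=np.concatenate([n*z,z],-1)
    W=(P-c["t"])@c["R"]   # R^T (P-t)
    W[c["range_z"]==0]=np.nan
    return W
def rel(target):
    s=manip.sense(); w,x,y,z=s["ee_rot"]
    return Ro.from_quat([x,y,z,w]).inv().apply(np.array(target)-s["tool_pos"])*1000
E
python3 - <<'E'
from h import *
np.set_printoptions(precision=4,suppress=True)
s=manip.sense()
for k in ("time","tool_pos","ee_rot","gripper_width"): print(k,s[k])
print(Ro.from_quat(np.roll(s["ee_rot"],-1)).as_matrix())
for n in("top","side"):
    c=viewer.camera(n); cv2.imwrite(f"pics/{n}0.png",c["frame"]); np.savez(f"{n}0.npz",**c)
    print(n,"pos",-c["R"].T@c["t"],c["R"],c["k1"],c["camera_matrix"].ravel())
E
```

```text
pics
time 0.0
tool_pos [0.1744 0.6257 0.2217]
ee_rot [-0.0001  0.1355  0.9908 -0.0008]
gripper_width 0.08699068128498164
[[-0.9633  0.2685 -0.0003]
 [ 0.2685  0.9633 -0.0016]
 [-0.0001 -0.0016 -1.    ]]
top pos [0.2595 0.0229 1.3062] [[-0.0006 -1.      0.0066]
 [-0.9882 -0.0004 -0.1534]
 [ 0.1534 -0.0066 -0.9881]] -0.08999064475226079 [542.1963   0.     280.4052   0.     542.1963 210.031    0.       0.
   1.    ]
side pos [ 0.1767 -1.3518  0.6284] [[ 0.9799 -0.1987 -0.0177]
 [-0.0917 -0.3697 -0.9246]
 [ 0.1772  0.9077 -0.3804]] -0.160021430487224 [540.9592   0.     278.0292   0.     540.9592 214.5612   0.       0.
   1.    ]
```

View pics/top0.png

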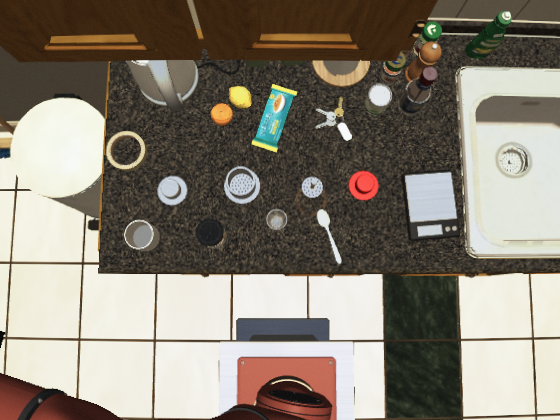

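View pics/side0.png

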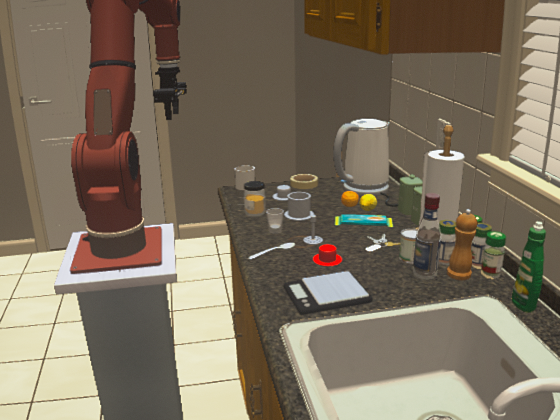

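The beaker candidates are the cup at top (142,235) and the white-topped jar at (380,98). For the lid, they are the steel hat at (172,190) and the red one at (364,185). I'll confirm these in one enlarged crop and measure at the same time.

```bash
python3 - <<'E'
from h import *
np.set_printoptions(precision=4,suppress=True)
c=dict(np.load("top0.npz")); s=dict(np.load("side0.npz"))
W=cloud(c)
f=c["frame"]; g=s["frame"]
cr=lambda im,u,v,r=38:cv2.resize(im[v-r:v+r,u-r:u+r],(260,260),interpolation=cv2.INTER_CUBIC)
cv2.imwrite("pics/crop.png",np.vstack([np.hstack([cr(f,142,235),cr(f,380,98),cr(f,175,190)]),np.hstack([cr(g,245,180),cr(g,410,243),cr(g,295,200)])]))
np.save("W.npy",W)
from scipy.ndimage import label
for n,(u,v) in dict(beaker=(142,235),jar=(380,98),lid=(172,190),red=(364,185),brewer=(242,185),press=(312,187),glass=(277,220),honey=(210,233),scale=(432,195)).items():
    r=26 if n!="scale" else 40
    P=W[v-r:v+r,u-r:u+r].reshape(-1,3); P=P[np.isfinite(P[:,2])]
    m=P[:,2]>0.006
    mx=np.percentile(P[:,2],99.5)
    print(n,"centre px",W[v,u],"zmax",mx,end=" ")
    for lo in (mx-.006,):
        Q=P[P[:,2]>lo].astype(np.float32)
        (x,y),rad=cv2.minEnclosingCircle(np.ascontiguousarray(Q[:,:2])); print("lo%.3f c(%.4f %.4f) r%.4f n%d mean"%(lo,x,y,rad,len(Q)),Q[:,:2].mean(0))
E
```

```text
beaker centre px [0.3967 0.3414 0.0375] zmax 0.09801879978277955 lo0.092 c(0.3937 0.3348) r0.0340 n107 mean [0.3931 0.3349]
jar centre px [ 0.725  -0.2254  0.0676] zmax 0.07764903319417416 lo0.072 c(0.7478 -0.2408) r0.0515 n94 mean [ 0.7386 -0.2398]
lid centre px [0.5046 0.2731 0.0386] zmax 0.042725687892960176 lo0.037 c(0.5094 0.2795) r0.0223 n175 mean [0.5087 0.28  ]
red centre px [ 0.5166 -0.1851  0.0407] zmax 0.04195147993561744 lo0.036 c(0.5216 -0.1884) r0.0218 n189 mean [ 0.5216 -0.1888]
brewer centre px [0.5224 0.1078 0.0105] zmax 0.07173272232494943 lo0.066 c(0.5206 0.1086) r0.0344 n164 mean [0.5202 0.1101]
press centre px [ 0.514  -0.0615  0.0279] zmax 0.07335763175817608 lo0.067 c(0.5177 -0.0620) r0.0070 n32 mean [ 0.518  -0.0621]
glass centre px [0.4363 0.0225 0.0111] zmax 0.06323216753738356 lo0.057 c(0.4309 0.0239) r0.0245 n73 mean [0.4319 0.0242]
honey centre px [0.3952 0.1731 0.0957] zmax 0.09807424584557674 lo0.092 c(0.3986 0.1752) r0.0311 n400 mean [0.3973 0.1756]
scale centre px [ 0.4955 -0.3532  0.0245] zmax 0.028993456025047173 lo0.023 c(0.4779 -0.3528) r0.0893 n1225 mean [ 0.4889 -0.3481]
```

View pics/crop.png

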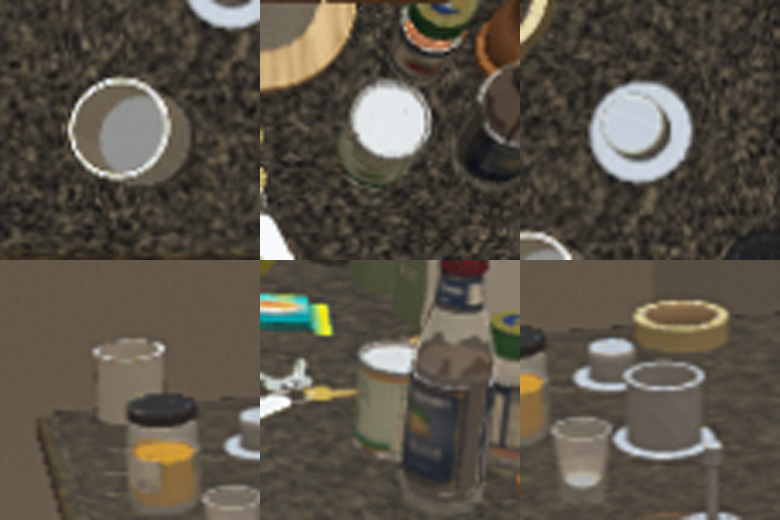

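The crop shows that the open white cup at top (142,235) is the beaker, since the thing at (380,98) is a closed can. The steel hat at (172,190) is the lid. Next I'll refine the centres with circle fits in both cameras and find the platform.

```bash
cat >> h.py <<'E'
from scipy.optimize import least_squares
def ring(W,x,y,lo,hi,rmin,rmax,R=None):
    "robust circle fit of cloud points of height lo..hi, rmin..rmax from (x,y)"
    d=np.hypot(W[...,0]-x,W[...,1]-y); m=(d<rmax)&(d>rmin)&(W[...,2]>lo)&(W[...,2]<hi)
    Q=W[m]
    if len(Q)<6: return None
    if R: q=least_squares(lambda p:np.hypot(Q[:,0]-p[0],Q[:,1]-p[1])-R,[x,y],loss="soft_l1",f_scale=.001).x; r=R
    else: q=least_squares(lambda p:np.hypot(Q[:,0]-p[0],Q[:,1]-p[1])-p[2],[x,y,.03],loss="soft_l1",f_scale=.001).x
    return np.r_[q,len(Q),np.median(Q[:,2])]
def plane(c,uv,z):
    n=cv2.undistortPoints(np.array(uv,float).reshape(-1,1,2),c["camera_matrix"],np.array([c["k1"],0,0,0.])).reshape(-1,2)
    d=np.c_[n,np.ones(len(n))]@c["R"]; o=-c["R"].T@c["t"]
    return o+d*((z-o[2])/d[:,2])[:,None]
E
python3 - <<'E'
from h import *
np.set_printoptions(precision=4,suppress=True)
for n in("top","side"):
    c=dict(np.load(n+"0.npz")); W=cloud(c)
    print(n,"beaker",ring(W,.3935,.335,.088,.101,.02,.045),ring(W,.3935,.335,.02,.08,.029,.045,.033))
    print("brewer",ring(W,.5205,.109,.064,.076,.025,.042), ring(W,.5205,.109,.02,.062,.031,.04,.0335))
    print("lid",ring(W,.509,.2795,.034,.046,.017,.03),ring(W,.509,.2795,.003,.012,.03,.042))
    Q=W[(np.hypot(W[...,0]-.518,W[...,1]+.062)<.02)&(W[...,2]>.06)]; print("press",Q.mean(0),len(Q))
    f=c["frame"].astype(int); 
    reg=(np.abs(W[...,0]-.49)<.13)&(np.abs(W[...,1]+.35)<.12)&(W[...,2]>.015)&(f.min(-1)>110)
    reg=cv2.morphologyEx(reg.astype(np.uint8),cv2.MORPH_OPEN,np.ones((5,5)))
    k,L,st,ce=cv2.connectedComponentsWithStats(reg); i=1+st[1:,4].argmax()
    v,u=np.nonzero(L==i); P=plane(c,np.c_[u,v],.024)
    print("platform",cv2.minAreaRect((P[:,:2]*1000).astype(np.float32)),P.mean(0),"z",np.nanmedian(W[L==i][:,2]))
E
```

```text
top beaker [  0.3933   0.3343   0.0321 147.       0.0945] [  0.3931   0.3332 361.       0.0546]
brewer [  0.5201   0.1085   0.0318 182.       0.0689] [ 0.5208  0.1088 80.      0.0397]
lid [ 0.509   0.2796  0.0197 99.      0.0377] [  0.5095   0.2795   0.0335 196.       0.0071]
press [ 0.5171 -0.0622  0.0722] 38
platform ((492.159912109375, -349.046875), (115.40462493896484, 115.9555892944336), 4.572230339050293) [ 0.4915 -0.3488  0.024 ] z 0.023197226234360442
side beaker [  0.3971   0.3334   0.0317 124.       0.094 ] [  0.3964   0.3343 143.       0.0631]
brewer [  0.5253   0.1069   0.0324 124.       0.0689] [  0.5237   0.1081 197.       0.0459]
lid [ 0.5124  0.2789  0.0203 36.      0.0398] [ 0.5102  0.2794  0.0341 24.      0.0076]
press [ 0.5225 -0.0662  0.0699] 36
platform ((495.8173828125, -351.7173767089844), (117.04146575927734, 119.49394226074219), 4.4768571853637695) [ 0.4958 -0.3542  0.024 ] z 0.024765740078093214
```

```bash
python3 -m handwheel '[[0,0,-0.136,0,0,0,87],[0,0,-0.272,0,0,0,87],[0,0,-0.272,0,0,0,87]]' 30
```

```text
time: 0.4
tool_pos: [0.1745, 0.6258, 0.222]
ee_rot: [-0.0, -0.001, 1.0, -0.0]
ft_force: [-0.2, 0.1, -0.3]
gripper_width: 0.0874
finger_force: 0.0
```

```bash
python3 -m handwheel '[[0,0,0,-220.5,-292,0,87],[0,0,0,-220.5,-292,0,87],[0,0,0,-220.5,-292,0,87],[0,0,0,-220.5,-292,0,87],[0,0,0,-220.5,-292,0,87],[0,0,0,-220.5,-292,0,87],[0,0,0,-220.5,-292,0,87],[0,0,0,-220.5,-292,0,87],[0,0,0,-220.5,-292,20,87],[0,0,0,-220.5,-292,50,87],[0,0,0,-220.5,-292,80,87],[0,0,0,-220.5,-292,80,87]]'
python3 - <<'E'
from h import *
np.set_printoptions(precision=4,suppress=True)
print(manip.sense()["joint_positions"])
for n in("top","side"):
    c=viewer.camera(n); cv2.imwrite(f"pics/{n}1.png",c["frame"])
    if n=="side": W=cloud(c); print(ring(W,.395,.334,.088,.101,.02,.045))
print(rel([.395,.334,.049]))
E
```

```text
time: 1.6
tool_pos: [0.3931, 0.3322, 0.139]
ee_rot: [-0.002, 0.002, 1.0, -0.002]
ft_force: [1.0, 0.7, -0.0]
gripper_width: 0.0871
finger_force: 0.0
[-0.9895  0.1251  0.2175  1.9018 -0.0294  1.1244  0.8062]
[  0.3972   0.3337   0.0318 127.       0.0933]
[-0.0639 -0.0065 93.9747]
```

View pics/side1.png

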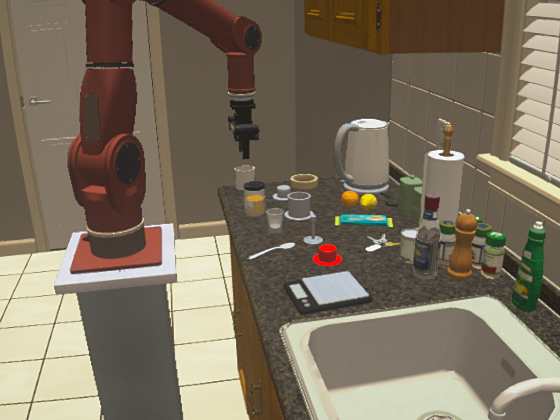

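The side view shows the gripper at (243,140), centred above the beaker at (245,177). I'll descend and grip.

```bash
python3 -m handwheel '[[0,0,0,0,0,30,87],[0,0,0,0,0,60,87],[0,0,0,0,0,80,87],[0,0,0,0,0,93,87],[0,0,0,0,0,93,87],[0,0,0,0,0,93,60],[0,0,0,0,0,93,60],[0,0,0,0,0,93,60],[0,0,0,0,0,93,60],[0,0,0,0,0,93,60],[0,0,0,0,0,93,60],[0,0,0,0,0,93,60]]' 30
```

```text
time: 2.9
tool_pos: [0.3955, 0.3347, 0.0503]
ee_rot: [0.0, -0.0, 1.0, 0.001]
ft_force: [-0.7, 0.1, 6.5]
gripper_width: 0.065
finger_force: 29.9
```

```bash
python3 -m handwheel '[[0,0,0,0,0,-15,60],[0,0,0,0,0,-50,60],[0,0,0,0,0,-100,60],[0,0,0,0,0,-150,60],[0,0,0,0,0,-150,60],[0,0,0,0,0,-150,60],[0,0,0,0,0,-150,60]]'
python3 - <<'E'
from h import *
np.set_printoptions(precision=4,suppress=True)
s=manip.sense(); print(s["tool_pos"],s["ee_rot"])
for n in("top","side"):
    c=viewer.camera(n); W=cloud(c); cv2.imwrite(f"pics/{n}2.png",c["frame"])
    x,y,z=s["tool_pos"]
    for lo in (.14,.155,.17,.185): print(n,ring(W,x,y,lo,lo+.015,.029,.045,.033))
print(rel([.55,0,.2]),rel([.4935,-.3505,.2]))
E
```

```text
time: 3.6
tool_pos: [0.3942, 0.3334, 0.1978]
ee_rot: [-0.001, -0.0, 1.0, -0.001]
ft_force: [-0.6, -0.7, -2.1]
gripper_width: 0.0648
finger_force: 29.9
[0.3942 0.3334 0.1978] [-0.001  -0.0001  1.     -0.0011]
top None
top None
top None
top None
side [0.3928 0.3357 9.     0.1528]
side [ 0.3949  0.3327 73.      0.1634]
side [ 0.3953  0.3332 77.      0.1774]
side [ 0.395   0.3331 86.      0.1923]
[-155.6857 -333.3939   -1.8463] [ -99.1042 -683.8792   -0.7991]
```

```bash
python3 -m handwheel '[[0,0,0,-20,-42,0,60],[0,0,0,-40,-84,0,60],[0,0,0,-60,-126,0,60],[0,0,0,-80,-168,0,60],[0,0,0,-100,-210,0,60],[0,0,0,-120,-252,0,60],[0,0,0,-140,-294,0,60],[0,0,0,-155,-336,0,60],[0,0,0,-150,-382,0,60],[0,0,0,-145,-428,0,60],[0,0,0,-138,-474,0,60],[0,0,0,-130,-520,0,60]]'
python3 -m handwheel '[[0,0,0,10,-45,0,60],[0,0,0,20,-90,0,60],[0,0,0,27,-130,0,60],[0,0,0,31,-164,0,60],[0,0,0,31,-164,0,60],[0,0,0,31,-164,0,60],[0,0,0,31,-164,0,60]]'
python3 - <<'E'
from h import *
np.set_printoptions(precision=4,suppress=True)
print(manip.sense()["joint_positions"])
print(rel([.4935,-.3505,.0755]))
E
```

```text
time: 4.9
tool_pos: [0.524, -0.1874, 0.1983]
ee_rot: [-0.001, -0.0, 1.0, -0.0]
ft_force: [1.7, -0.6, -1.9]
gripper_width: 0.0652
finger_force: 29.9
time: 5.6
tool_pos: [0.4944, -0.3485, 0.1985]
ee_rot: [-0.001, -0.001, 1.0, 0.001]
ft_force: [-0.1, 0.4, -2.0]
gripper_width: 0.0647
finger_force: 29.9
[-0.082   0.3133  0.7725  1.6425 -0.2264  1.2802  2.3041]
[  0.6894  -2.1329 123.0431]
```

```bash
python3 -m handwheel '[[0,0,0,0.5,-2,30,60],[0,0,0,0.5,-2,70,60],[0,0,0,0.5,-2,100,60],[0,0,0,0.5,-2,112,60],[0,0,0,0.5,-2,118,60],[0,0,0,0.5,-2,118,60],[0,0,0,0.5,-2,118,60]]'
python3 - <<'E'
from h import *
np.set_printoptions(precision=4,suppress=True)
print(rel([.4935,-.3505,.0743]))
for n in("top","side"):
    c=viewer.camera(n); W=cloud(c)
    x,y=.4935,-.3505
    print(n,ring(W,x,y,.05,.09,.029,.045,.033),ring(W,x,y,.09,.118,.029,.045,.033))
    cv2.imwrite(f"pics/{n}3.png",c["frame"])
E
```

```text
time: 6.3
tool_pos: [0.4945, -0.3522, 0.083]
ee_rot: [0.001, -0.0, 1.0, -0.0]
ft_force: [0.4, 0.6, -2.7]
gripper_width: 0.065
finger_force: 29.9
[1.0439 1.7115 8.71  ]
top None None
side [  0.4938  -0.3518 484.       0.0689] [  0.4946  -0.3537 338.       0.1036]
```

View pics/side3.png

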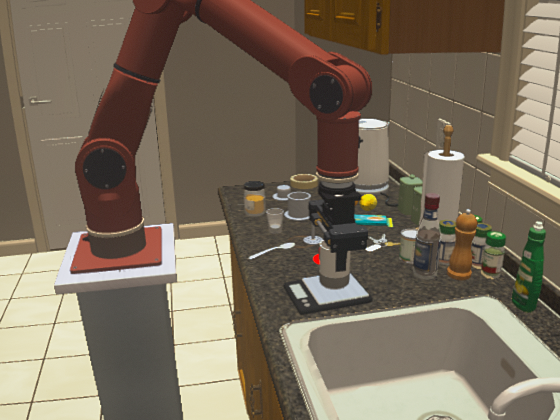

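The side view shows the beaker upright over the middle of the platform at (335,285), still about 8 mm up. I'll lower it the rest of the way.

```bash
python3 -m handwheel '[[0,0,0,-1,1,4,60],[0,0,0,-1,1,7,60],[0,0,0,-1,1,8,60],[0,0,0,-1,1,9,60],[0,0,0,-1,1,9.5,60],[0,0,0,-1,1,9.5,60]]'
```

```text
time: 7.0
tool_pos: [0.4953, -0.3507, 0.0742]
ee_rot: [0.001, -0.0, 1.0, 0.001]
ft_force: [-6.6, 7.1, 20.5]
gripper_width: 0.0649
finger_force: 29.8
```

```bash
python3 -m handwheel '[[0,0,0,0,0,-0.5,60],[0,0,0,0,0,-0.5,75],[0,0,0,0,0,-0.5,87],[0,0,0,0,0,-0.5,87],[0,0,0,0,0,-0.5,87],[0,0,0,0,0,-0.5,87],[0,0,0,0,0,-20,87],[0,0,0,0,0,-60,87],[0,0,0,0,0,-100,87],[0,0,0,0,0,-140,87],[0,0,0,0,0,-140,87]]'
python3 -m handwheel '[[0,0,0,-25,45,0,87],[0,0,0,-35,95,0,87],[0,0,0,-40,145,0,87],[0,0,0,-40,195,0,87],[0,0,0,-38,245,0,87],[0,0,0,-36,295,0,87],[0,0,0,-34,345,0,87],[0,0,0,-32,395,0,87],[0,0,0,-30,440,0,87],[0,0,0,-28,458,0,87],[0,0,0,-27,459,0,87],[0,0,0,-27,459,0,87]]'
python3 - <<'E'
from h import *
np.set_printoptions(precision=4,suppress=True)
for n in("top","side"):
    c=viewer.camera(n); W=cloud(c); cv2.imwrite(f"pics/{n}4.png",c["frame"])
    x,y=.4945,-.352
    print(n,ring(W,x,y,.04,.105,.029,.045,.033),ring(W,x,y,.112,.126,.02,.045))
    if n=="side": print(ring(W,.524,.1075,.02,.062,.028,.04,.0335))
print(rel([.522,.108,.031]))
E
```

```text
time: 8.1
tool_pos: [0.4965, -0.3529, 0.2177]
ee_rot: [0.004, 0.0, 1.0, -0.002]
ft_force: [0.4, -0.9, -0.2]
gripper_width: 0.0868
finger_force: 0.0
time: 9.3
tool_pos: [0.5214, 0.1077, 0.2116]
ee_rot: [-0.0, -0.0, 1.0, -0.0]
ft_force: [-0.5, -1.0, 0.4]
gripper_width: 0.0868
finger_force: 0.0
top [  0.4911  -0.35   278.       0.0738] [  0.4905  -0.3494   0.0315 151.       0.1179]
side [  0.4942  -0.3503 852.       0.0775] [  0.4937  -0.3511   0.0319 260.       0.1175]
[  0.526    0.1083 313.       0.044 ]
[ -0.2721   1.7621 180.8761]
```

```bash
python3 -m handwheel '[[0,0,0,-1,0,45,87],[0,0,0,-1,0,90,87],[0,0,0,-1,0,130,87],[0,0,0,-1,0,160,87],[0,0,0,-1,0,175,87],[0,0,0,-1,0,180,87],[0,0,0,-1,0,180,87]]'
python3 -m handwheel '[[0,0,0,0,0,0,60],[0,0,0,0,0,0,60],[0,0,0,0,0,0,60],[0,0,0,0,0,0,60],[0,0,0,0,0,0,60],[0,0,0,0,0,0,60],[0,0,0,0,0,0,60]]' 30
```

```text
time: 10.1
tool_pos: [0.5227, 0.1069, 0.0319]
ee_rot: [-0.0, 0.001, 1.0, -0.0]
ft_force: [-0.8, 0.0, -0.4]
gripper_width: 0.087
finger_force: 0.0
time: 10.8
tool_pos: [0.5232, 0.1084, 0.0329]
ee_rot: [0.001, -0.0, 1.0, 0.0]
ft_force: [-1.3, 0.8, 6.0]
gripper_width: 0.0672
finger_force: 30.0
```

```bash
python3 -m handwheel '[[0,0,0,0,0,-15,60],[0,0,0,0,0,-60,60],[0,0,0,0,0,-110,60],[0,0,0,0,0,-160,60],[0,0,0,0,0,-180,60],[0,0,0,0,0,-180,60]]'
python3 -m handwheel '[[0,0,0,25,-45,0,60],[0,0,0,27,-95,0,60],[0,0,0,28,-145,0,60],[0,0,0,28,-195,0,60],[0,0,0,28,-245,0,60],[0,0,0,28,-295,0,60],[0,0,0,28,-345,0,60],[0,0,0,28,-395,0,60],[0,0,0,28,-440,0,60],[0,0,0,28,-458,0,60],[0,0,0,28,-458,0,60],[0,0,0,28,-458,0,60]]'
python3 - <<'E'
from h import *
np.set_printoptions(precision=4,suppress=True)
for n in("top","side"):
    c=viewer.camera(n); W=cloud(c); cv2.imwrite(f"pics/{n}5.png",c["frame"])
    x,y,z=manip.sense()["tool_pos"]; print(x,y,z)
    print(n,"bkr",ring(W,.4945,-.351,.04,.105,.029,.045,.033),"flange",ring(W,x,y,z-.03,z-.015,.037,.052,.044),"chamber",ring(W,x,y,z-.015,z+.03,.028,.038,.0335))
E
```

```text
time: 11.4
tool_pos: [0.5242, 0.1086, 0.2154]
ee_rot: [0.003, -0.0, 1.0, 0.001]
ft_force: [-0.6, -0.1, -2.1]
gripper_width: 0.0676
finger_force: 29.9
time: 12.6
tool_pos: [0.494, -0.3494, 0.2105]
ee_rot: [-0.001, 0.0, 1.0, 0.0]
ft_force: [-0.5, 1.3, -1.2]
gripper_width: 0.067
finger_force: 30.0
0.4945397271949208 -0.3484905141821332 0.2107951207348897
top bkr [  0.4909  -0.3502 142.       0.0664] flange [ 0.5013 -0.346  14.      0.1877] chamber None
0.4949008012290638 -0.3481628375802263 0.21115462793499837
side bkr [  0.4942  -0.3502 869.       0.0767] flange [  0.4955  -0.3451 126.       0.1902] chamber [  0.4954  -0.3479 534.       0.2184]
```

```bash
python3 - <<'E'
import cv2
i=cv2.imread("pics/side5.png")[130:330,250:420]; cv2.imwrite("pics/side5c.png",cv2.resize(i,None,fx=3,fy=3,interpolation=cv2.INTER_CUBIC)[:600])
E
```

```text
(no output)
```

View pics/side5c.png

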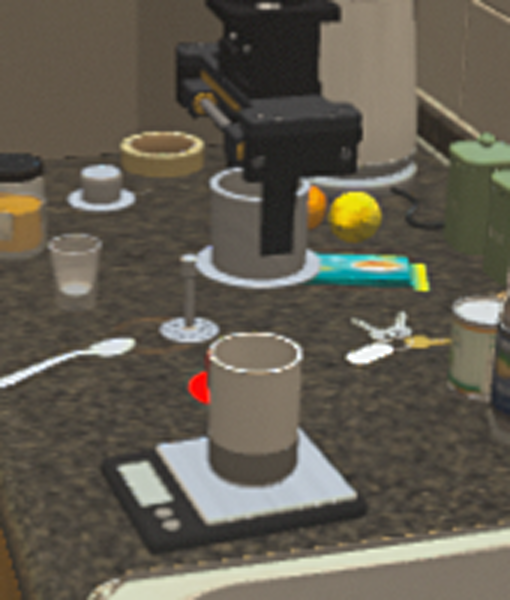

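The crop shows the brewer upright in the gripper, above the beaker, which stands centred on the platform. I'll lower it with a small correction: tool x +1, y −2.

```bash
python3 -m handwheel '[[0,0,0,1,-2,20,60],[0,0,0,1,-2,40,60],[0,0,0,1,-2,50,60],[0,0,0,1,-2,50,60],[0,0,0,1,-2,50,60]]'
python3 - <<'E'
from h import *
np.set_printoptions(precision=4,suppress=True)
c=viewer.camera("side"); W=cloud(c)
x,y,z=manip.sense()["tool_pos"]; print(x,y,z)
print("bkr",ring(W,.4945,-.351,.04,.105,.029,.045,.033),"flange",ring(W,x,y,z-.03,z-.015,.037,.052,.044),"chamber",ring(W,x,y,z-.015,z+.03,.028,.038,.0335))
E
```

```text
time: 13.2
tool_pos: [0.4941, -0.3514, 0.1627]
ee_rot: [0.0, -0.001, 1.0, -0.0]
ft_force: [-1.1, -0.1, -2.1]
gripper_width: 0.0673
finger_force: 30.0
0.49424531655665477 -0.35174417494172205 0.16301850994251785
bkr [  0.4942  -0.3499 885.       0.0774] flange [  0.4952  -0.3479 133.       0.1421] chamber [  0.4951  -0.3507 507.       0.1701]
```

```bash
python3 -m handwheel '[[0,0,0,0.7,0.5,8,60],[0,0,0,0.7,0.5,13,60],[0,0,0,0.7,0.5,15.5,60],[0,0,0,0.7,0.5,17,60],[0,0,0,0.7,0.5,17.5,60],[0,0,0,0.7,0.5,17.5,60]]'
```

```text
time: 13.85
tool_pos: [0.493, -0.3514, 0.1448]
ee_rot: [0.0, -0.0, 1.0, -0.0]
ft_force: [-1.1, 0.9, 0.2]
gripper_width: 0.067
finger_force: 30.0
```

```bash
python3 -m handwheel '[[0,0,0,0,0,0.7,60],[0,0,0,0,0,1.2,60],[0,0,0,0,0,1.2,60]]'
```

```text
time: 14.15
tool_pos: [0.4934, -0.3516, 0.1446]
ee_rot: [0.001, -0.0, 1.0, -0.0]
ft_force: [-2.1, 3.5, 9.9]
gripper_width: 0.0672
finger_force: 30.0
```

```bash
python3 -m handwheel '[[0,0,0,0,0,0,60],[0,0,0,0,0,0,75],[0,0,0,0,0,0,87],[0,0,0,0,0,0,87],[0,0,0,0,0,0,87],[0,0,0,0,0,0,87],[0,0,0,0,0,-15,87],[0,0,0,0,0,-45,87],[0,0,0,0,0,-75,87],[0,0,0,0,0,-75,87]]'
python3 -m handwheel '[[0,0,0,-10,45,0,40],[0,0,0,-20,95,0,40],[0,0,0,-26,145,0,40],[0,0,0,-26,195,0,40],[0,0,0,-26,240,0,40],[0,0,0,-26,270,0,40],[0,0,0,-26,286,0,40],[0,0,0,-26,286,0,40],[0,0,0,-26,286,0,40]]'
python3 - <<'E'
from h import *
np.set_printoptions(precision=4,suppress=True)
print(rel([.52,-.064,.051]))
for n in("top","side"):
    c=viewer.camera(n); W=cloud(c); cv2.imwrite(f"pics/{n}6.png",c["frame"])
    x,y=(.491,-.350) if n=="top" else (.494,-.351)
    print(n,"bkr",ring(W,x,y,.04,.105,.029,.045,.033),"flange",ring(W,x,y,.112,.128,.037,.052,.044),"chamber",ring(W,x,y,.13,.17,.028,.038,.0335),"rim",ring(W,x,y,.176,.188,.025,.042))
    m=(np.hypot(W[...,0]-.52,W[...,1]+.064)<.02)&(W[...,2]>.058)&(W[...,2]<.08); print("knob",W[m].mean(0) if m.any() else 0,m.sum(), "disc",ring(W,.52,-.064,.001,.008,.02,.03))
E
```

```text
time: 15.15
tool_pos: [0.4944, -0.3531, 0.2235]
ee_rot: [0.003, 0.0, 1.0, -0.002]
ft_force: [0.9, -0.3, 0.3]
gripper_width: 0.0867
finger_force: 0.0
time: 16.05
tool_pos: [0.5189, -0.0661, 0.2187]
ee_rot: [0.0, -0.0, 1.0, -0.0]
ft_force: [0.3, -1.3, -0.4]
gripper_width: 0.04
finger_force: 0.0
[ -1.0297   2.1069 167.6879]
top bkr [  0.4907  -0.3502 158.       0.061 ] flange [  0.4929  -0.3536 213.       0.1224] chamber [  0.4893  -0.3487 368.       0.1503] rim [  0.49    -0.3505   0.0317 239.       0.1804]
knob 0 0 disc None
side bkr [  0.4944  -0.3499 774.       0.0733] flange [  0.4945  -0.3484 138.       0.1243] chamber [  0.4934  -0.3502 629.       0.1536] rim [  0.4927  -0.3522   0.0317 257.       0.181 ]
knob [ 0.5224 -0.0667  0.0695] 38 disc [ 0.5185 -0.0628  0.0242 57.      0.0036]
```

View pics/side6.png

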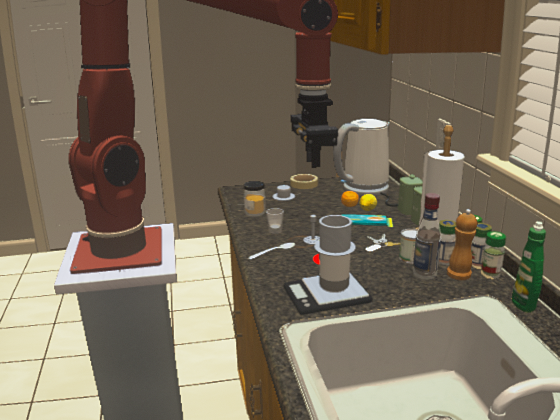

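The side view shows the brewer seated on the beaker at (335,250), and the press at (313,230) in front of the gripper. Next is picking up the press.

```bash
python3 -m handwheel '[[0,0,0,0,3,45,40],[0,0,0,0,3,85,40],[0,0,0,0,3,120,40],[0,0,0,0,3,145,40],[0,0,0,0,3,160,40],[0,0,0,0,3,167,40],[0,0,0,0,3,167,40],[0,0,0,0,3,167,40]]'
python3 - <<'E'
from h import *
c=viewer.camera("side"); f=c["frame"][170:270,250:380]; cv2.imwrite("pics/side7c.png",cv2.resize(f,None,fx=5,fy=5,interpolation=cv2.INTER_CUBIC))
print(manip.sense()["tool_pos"])
E
```

```text
time: 16.95
tool_pos: [0.5197, -0.0627, 0.0524]
ee_rot: [0.001, 0.0, 1.0, 0.0]
ft_force: [0.9, 0.5, 0.1]
gripper_width: 0.0401
finger_force: 0.0
[ 0.51988848 -0.06253139  0.05259403]
```

View pics/side7c.png

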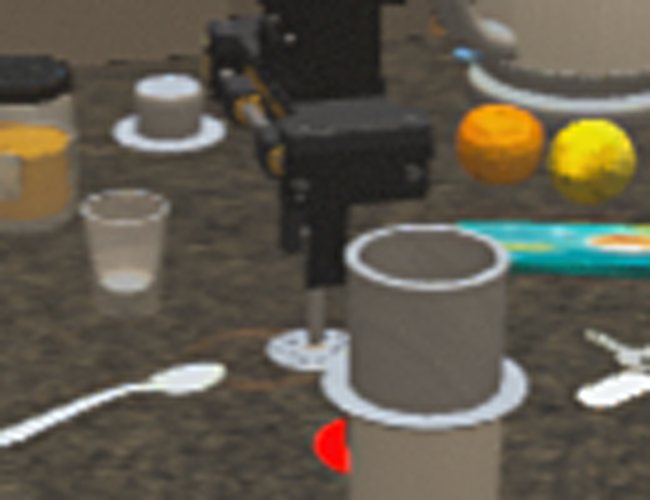

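The stem at crop (316,310) sits on the finger's centreline once the near finger's y offset is allowed for, so I'll close.

```bash
python3 -m handwheel '[[0,0,0,0,0,1,8],[0,0,0,0,0,1,8],[0,0,0,0,0,1,8],[0,0,0,0,0,1,8],[0,0,0,0,0,1,8],[0,0,0,0,0,1,8],[0,0,0,0,0,1,8]]' 25
python3 -m handwheel '[[0,0,0,0,0,-15,8],[0,0,0,0,0,-60,8],[0,0,0,0,0,-110,8],[0,0,0,0,0,-160,8],[0,0,0,0,0,-200,8],[0,0,0,0,0,-200,8],[0,0,0,0,0,-200,8]]'
python3 - <<'E'
from h import *
np.set_printoptions(precision=4,suppress=True)
x,y,z=manip.sense()["tool_pos"]; print(x,y,z,rel([.492,-.351,z]))
for n in("top","side"):
    c=viewer.camera(n); W=cloud(c); cv2.imwrite(f"pics/{n}8.png",c["frame"])
    m=(np.hypot(W[...,0]-x,W[...,1]-y)<.045)&(W[...,2]>z-.07)&(W[...,2]<z-.03); print(n,W[m].mean(0),m.sum(),"disc",ring(W,x,y,z-.058,z-.044,.018,.034,.026))
E
```

```text
time: 17.7
tool_pos: [0.519, -0.0625, 0.0505]
ee_rot: [0.0, -0.0, 1.0, -0.0]
ft_force: [0.2, -0.8, 2.4]
gripper_width: 0.0141
finger_force: 25.0
time: 18.4
tool_pos: [0.5192, -0.0624, 0.2516]
ee_rot: [0.001, -0.0, 1.0, 0.0]
ft_force: [0.6, 0.9, -1.5]
gripper_width: 0.0135
finger_force: 25.0
0.5192012286149482 -0.062372562359539356 0.2516272584631549 [  27.2293 -288.6246   -0.3091]
top [nan nan nan] 0 disc None
side [ 0.5194 -0.0684  0.2071] 122 disc [ 0.5198 -0.0602 64.      0.2056]<stdin>:6: RuntimeWarning: Mean of empty slice.
  ret = um.true_divide(
```

```bash
python3 -m handwheel '[[0,0,0,10,-40,-15,8],[0,0,0,20,-85,-15,8],[0,0,0,27,-130,-15,8],[0,0,0,27,-175,-15,8],[0,0,0,27,-220,-15,8],[0,0,0,27,-255,-15,8],[0,0,0,27,-280,-15,8],[0,0,0,27,-289,-15,8],[0,0,0,27,-289,-15,8],[0,0,0,27,-289,-15,8],[0,0,0,27,-289,-15,8]]'
python3 - <<'E'
from h import *
np.set_printoptions(precision=4,suppress=True)
x,y,z=manip.sense()["tool_pos"]; print(x,y,z)
c=viewer.camera("side"); W=cloud(c); cv2.imwrite("pics/side9.png",cv2.resize(c["frame"][130:280,260:410],None,fx=4,fy=4,interpolation=cv2.INTER_CUBIC))
b=ring(W,.4935,-.351,.176,.188,.025,.042); ch=ring(W,.4935,-.351,.13,.17,.028,.038,.0335)
print("rim",b,ch)
for zz in (z-.0506,):
  for R in (.026,None): print("disc",ring(W,x,y,zz-.004,zz+.008,.019,.034,R))
for lo in (.008,.02,.03):
  m=(np.hypot(W[...,0]-x,W[...,1]-y)<.012)&(abs(W[...,2]-(z-.0506+lo+.005))<.005); print("stem",np.median(W[m],0),m.sum())
E
```

```text
time: 19.6
tool_pos: [0.4925, -0.3497, 0.2651]
ee_rot: [-0.0, -0.001, 1.0, 0.001]
ft_force: [0.7, 0.6, -0.2]
gripper_width: 0.0137
finger_force: 25.0
0.4925017521146785 -0.34965490198309085 0.26514389032488117
rim [  0.4928  -0.3523   0.0315 257.       0.1811] [  0.4932  -0.3505 627.       0.1529]
disc [  0.4942  -0.348  104.       0.2199]
disc [  0.4938  -0.3499   0.0236 104.       0.2199]
stem [ 0.4935 -0.3519  0.2272] 22
stem [ 0.4935 -0.3515  0.2393] 18
stem [ 0.495  -0.3521  0.2491] 19
```

View pics/side9.png

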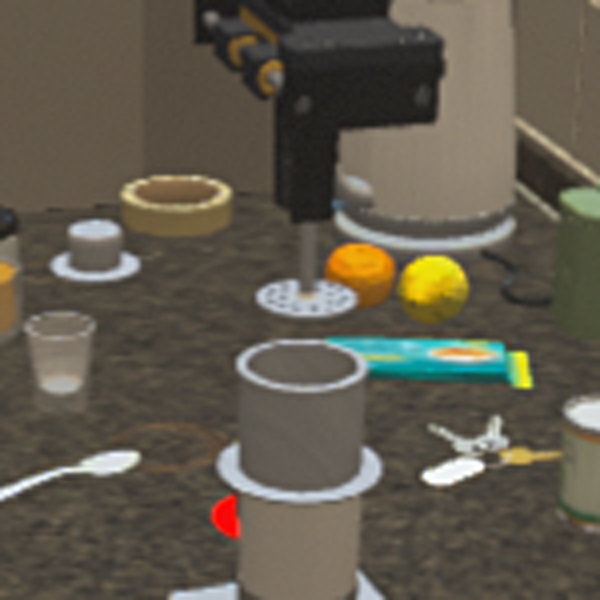

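The disc, crop (307,297), hangs slightly right of the rim centre, (302,365). I'll correct by tool x +1.3, y −2 and go to just above the rim.

```bash
python3 -m handwheel '[[0,0,0,1.3,-2,10,8],[0,0,0,1.3,-2,20,8],[0,0,0,1.3,-2,26,8],[0,0,0,1.3,-2,26,8],[0,0,0,1.3,-2,26,8]]'
python3 - <<'E'
from h import *
np.set_printoptions(precision=4,suppress=True)
x,y,z=manip.sense()["tool_pos"]; print(x,y,z)
c=viewer.camera("side"); W=cloud(c); cv2.imwrite("pics/side10.png",cv2.resize(c["frame"][160:280,275:395],None,fx=5,fy=5,interpolation=cv2.INTER_CUBIC))
for lo in (.018,.028):
  m=(np.hypot(W[...,0]-x,W[...,1]-y)<.012)&(abs(W[...,2]-(z-.0506+lo+.005))<.005); print("stem",np.median(W[m],0),m.sum())
print("disc",ring(W,x,y,z-.0506+.001,z-.0506+.008,.019,.034))
E
```

```text
time: 20.15
tool_pos: [0.4906, -0.3533, 0.2392]
ee_rot: [-0.0, -0.0, 1.0, 0.0]
ft_force: [-0.7, 0.0, -0.9]
gripper_width: 0.014
finger_force: 25.0
0.49061207507701554 -0.35330432009152224 0.23923908685915352
stem [ 0.4927 -0.3556  0.2101] 17
stem [ 0.4928 -0.3547  0.2216] 20
disc [  0.4915  -0.3534   0.0232 108.       0.1941]
```

View pics/side10.png

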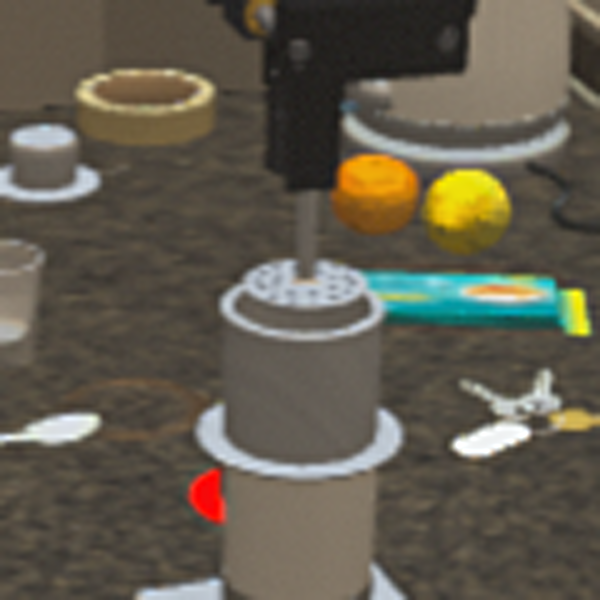

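The disc, crop (305,283), lines up with the rim, (303,305), so I'll go in slowly and watch the force.

```bash
python3 -m handwheel '[[0,0,0,0,0.7,4,8],[0,0,0,0,0.7,8,8],[0,0,0,0,0.7,12,8],[0,0,0,0,0.7,16,8],[0,0,0,0,0.7,16,8]]'

```

```text
time: 20.7
tool_pos: [0.4904, -0.3524, 0.2226]
ee_rot: [-0.0, -0.0, 1.0, 0.0]
ft_force: [0.4, -0.2, -0.8]
gripper_width: 0.0141
finger_force: 25.0
```

```bash
python3 -m handwheel '[[0,0,0,0,0,8,8],[0,0,0,0,0,16,8],[0,0,0,0,0,24,8],[0,0,0,0,0,32,8],[0,0,0,0,0,40,8],[0,0,0,0,0,40,8]]'

```

```text
time: 21.3
tool_pos: [0.4902, -0.3522, 0.182]
ee_rot: [-0.001, -0.0, 1.0, 0.0]
ft_force: [-0.6, 0.9, -0.1]
gripper_width: 0.0138
finger_force: 25.0
```

```bash
python3 -m handwheel '[[0,0,0,0,0,3,8],[0,0,0,0,0,5,8],[0,0,0,0,0,6,8],[0,0,0,0,0,7,8],[0,0,0,0,0,7,8]]'

```

```text
time: 21.8
tool_pos: [0.4907, -0.3527, 0.1764]
ee_rot: [0.0, -0.0, 1.0, -0.0]
ft_force: [0.9, 0.8, 0.2]
gripper_width: 0.0138
finger_force: 25.0
```

```bash
python3 -m handwheel '[[0,0,0,0,0,0.8,8],[0,0,0,0,0,1.2,8],[0,0,0,0,0,1.2,8]]'

```

```text
time: 22.1
tool_pos: [0.4908, -0.3527, 0.1753]
ee_rot: [0.0, -0.0, 1.0, -0.0]
ft_force: [0.4, -1.2, 0.6]
gripper_width: 0.0139
finger_force: 25.0
```

```bash
python3 -m handwheel '[[0,0,0,0,0,0.5,8],[0,0,0,0,0,1,8],[0,0,0,0,0,1,8]]'

```

```text
time: 22.4
tool_pos: [0.4911, -0.353, 0.1751]
ee_rot: [0.001, -0.0, 1.0, -0.0]
ft_force: [-2.1, 0.7, 6.7]
gripper_width: 0.0141
finger_force: 25.0
```

```bash
python3 -m handwheel '[[0,0,0,0,0,-0.7,14],[0,0,0,0,0,-0.7,19],[0,0,0,0,0,-0.7,19],[0,0,0,0,0,-0.7,19],[0,0,0,0,0,-10,19],[0,0,0,0,0,-20,19],[0,0,0,0,0,-30,19],[0,0,0,0,0,-60,40],[0,0,0,0,0,-90,60],[0,0,0,0,0,-90,60]]'
python3 -m handwheel '[[0,0,0,-20,45,0,65],[0,0,0,-40,95,0,65],[0,0,0,-50,145,0,65],[0,0,0,-50,195,0,65],[0,0,0,-50,245,0,65],[0,0,0,-45,295,0,65],[0,0,0,-40,345,0,65],[0,0,0,-35,395,0,65],[0,0,0,-32,445,0,65],[0,0,0,-28,495,0,65],[0,0,0,-24,545,0,65],[0,0,0,-21,590,0,65]]'
python3 - <<'E'
from h import *
np.set_printoptions(precision=4,suppress=True)
for n in("top","side"):
    c=viewer.camera(n); W=cloud(c); cv2.imwrite(f"pics/{n}11.png",c["frame"])
    if n=="top": cv2.imwrite("pics/top11c.png",np.hstack([cv2.resize(c["frame"][155:245,385:475],None,fx=4,fy=4,interpolation=cv2.INTER_CUBIC)])); f=c["frame"]
    else: cv2.imwrite("pics/both11.png",np.hstack([cv2.resize(f[150:250,385:485],(400,400),interpolation=cv2.INTER_CUBIC),cv2.resize(c["frame"][190:290,285:385],(400,400),interpolation=cv2.INTER_CUBIC)]))
    x,y=(.49,-.350) if n=="top" else (.493,-.351)
    m=(np.hypot(W[...,0]-x,W[...,1]-y)<.022)&(W[...,2]>.188); print(n,"rim",ring(W,x,y,.176,.186,.025,.042),"knob",W[m].mean(0),W[m].max(0),m.sum())
    print("lid",ring(W,.511,.2795,.034,.046,.017,.03),ring(W,.51,.2795,.003,.012,.03,.042))
print(rel([.512,.28,.012]))
E
```

```text
time: 23.4
tool_pos: [0.4919, -0.3543, 0.269]
ee_rot: [0.003, 0.0, 1.0, -0.002]
ft_force: [0.3, -0.8, 0.3]
gripper_width: 0.0352
finger_force: 0.0
time: 24.6
tool_pos: [0.5112, 0.2384, 0.2647]
ee_rot: [0.0, -0.0, 1.0, 0.0]
ft_force: [0.5, -0.1, 0.6]
gripper_width: 0.0652
finger_force: 0.0
top rim [  0.4899  -0.3504   0.0316 230.       0.1807] knob [ 0.4897 -0.3503  0.1975] [ 0.4969 -0.343   0.2025] 45
lid None None
side rim [  0.4927  -0.3522   0.0317 230.       0.181 ] knob [ 0.4916 -0.3566  0.1961] [ 0.4991 -0.3472  0.2023] 53
lid [ 0.5145  0.2788  0.0207 40.      0.0394] [ 0.5114  0.2795  0.0348 59.      0.0087]
[ -3.5297  34.8818 251.4926]
```

View pics/both11.png

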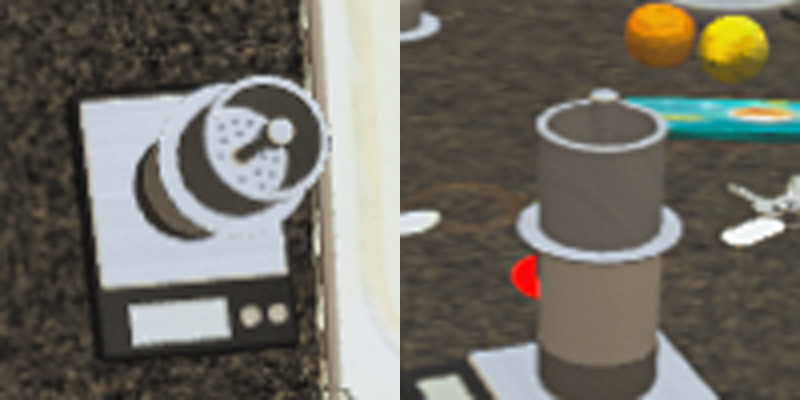

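The press stands in the brewer, with its knob centred in both views: left crop (280,130), right crop (604,95). Now the lid.

```bash
python3 -m handwheel '[[0,0,0,-2,35,40,65],[0,0,0,-2,35,80,65],[0,0,0,-2,35,120,65],[0,0,0,-2,35,150,65],[0,0,0,-2,35,170,65],[0,0,0,-2,35,170,65],[0,0,0,-2,35,170,65]]'
python3 - <<'E'
from h import *
np.set_printoptions(precision=4,suppress=True)
for i in range(3):
    c=viewer.camera("side"); print(manip.sense()["tool_pos"],rel([.511,.2795,.013]))
W=cloud(c);print("lid",ring(W,.511,.2795,.034,.046,.017,.03),ring(W,.51,.2795,.003,.012,.03,.042))
E
```

```text
time: 25.4
tool_pos: [0.514, 0.2713, 0.0949]
ee_rot: [0.0, 0.0, 1.0, -0.0]
ft_force: [0.7, 0.1, -0.0]
gripper_width: 0.0651
finger_force: 0.0
[0.5144 0.2716 0.0956] [ 3.5649  7.819  82.5573]
[0.5146 0.2718 0.0958] [ 3.7861  7.5967 82.8456]
[0.5145 0.2719 0.0958] [ 3.6888  7.4684 82.8122]
lid [ 0.5141  0.2781  0.0209 41.      0.0393] [ 0.5129  0.2806  0.0349 47.      0.0086]
```

```bash
python3 -m handwheel '[[0,0,0,2,7.5,25,65],[0,0,0,2,7.5,50,65],[0,0,0,2,7.5,70,65],[0,0,0,2,7.5,80,65],[0,0,0,2,7.5,82,65],[0,0,0,2,7.5,82,65]]'
python3 -m handwheel '[[0,0,0,0,0,0,38],[0,0,0,0,0,0,38],[0,0,0,0,0,0,38],[0,0,0,0,0,0,38],[0,0,0,0,0,0,38],[0,0,0,0,0,0,38]]' 25
```

```text
time: 26.15
tool_pos: [0.5122, 0.2792, 0.013]
ee_rot: [0.0, -0.0, 1.0, 0.0]
ft_force: [-0.1, -0.1, 0.5]
gripper_width: 0.0652
finger_force: 0.0
time: 26.75
tool_pos: [0.5119, 0.2792, 0.0126]
ee_rot: [0.0, -0.0, 1.0, 0.0]
ft_force: [-1.1, 0.3, 5.3]
gripper_width: 0.0432
finger_force: 25.0
```

```bash
python3 -m handwheel '[[0,0,0,0,0,-15,38],[0,0,0,0,0,-60,38],[0,0,0,0,0,-110,38],[0,0,0,0,0,-160,38],[0,0,0,0,0,-210,38],[0,0,0,0,0,-240,38],[0,0,0,0,0,-240,38]]'
python3 -m handwheel '[[0,0,0,-10,-45,0,38],[0,0,0,-20,-95,0,38],[0,0,0,-25,-145,0,38],[0,0,0,-25,-195,0,38],[0,0,0,-20,-245,0,38],[0,0,0,-15,-295,0,38],[0,0,0,-10,-345,0,38],[0,0,0,-5,-395,0,38],[0,0,0,0,-445,0,38],[0,0,0,10,-495,0,38],[0,0,0,18,-545,0,38],[0,0,0,20,-590,0,38]]'
python3 -m handwheel '[[0,0,0,0,-30,0,38],[0,0,0,0,-41,0,38],[0,0,0,0,-41,0,38],[0,0,0,0,-41,0,38],[0,0,0,0,-41,0,38],[0,0,0,0,-41,0,38]]'
cat > lid.py <<'E'
from h import *
np.set_printoptions(precision=4,suppress=True)
x,y,z=manip.sense()["tool_pos"]
c=viewer.camera("side"); W=cloud(c); z0=z-.0128; print(x,y,z,z0)
print("rim",ring(W,.493,-.351,.176,.186,.025,.042),ring(W,.493,-.351,.13,.17,.028,.038,.0335))
print("crown",ring(W,x,y,z0+.010,z0+.036,.017,.03,.0225),"brim",ring(W,x,y,z0+.004,z0+.010,.025,.045,.0365))
cv2.imwrite("pics/lid%d.png"%int(z*1e4),cv2.resize(c["frame"][140:260,275:395],None,fx=5,fy=5,interpolation=cv2.INTER_CUBIC))
E
python3 lid.py; ls pics | grep lid
```

```text
time: 27.45
tool_pos: [0.5136, 0.2794, 0.2579]
ee_rot: [0.003, 0.0, 1.0, 0.003]
ft_force: [-0.0, -0.1, -0.5]
gripper_width: 0.0438
finger_force: 25.0
time: 28.65
tool_pos: [0.4902, -0.3127, 0.2521]
ee_rot: [-0.0, -0.0, 1.0, 0.001]
ft_force: [1.5, -0.5, -0.1]
gripper_width: 0.0435
finger_force: 25.0
time: 29.25
tool_pos: [0.4925, -0.3504, 0.2522]
ee_rot: [0.0, -0.001, 1.0, 0.0]
ft_force: [0.8, 0.8, -0.5]
gripper_width: 0.0438
finger_force: 25.0
0.49246928875247087 -0.35038918131531693 0.2522460784860346 0.23944607848603458
rim [  0.4928  -0.3523   0.0316 223.       0.1812] [  0.4934  -0.3503 619.       0.1527]
crown [  0.495   -0.3547 203.       0.2613] brim [  0.4942  -0.3469 130.       0.2486]
lid2522.png
```

```bash
python3 -m handwheel '[[0,0,0,1,-1.5,15,38],[0,0,0,1,-1.5,30,38],[0,0,0,1,-1.5,40,38],[0,0,0,1,-1.5,46,38],[0,0,0,1,-1.5,46,38],[0,0,0,1,-1.5,46,38]]'
python3 lid.py; ls pics | grep lid
```

```text
time: 29.9
tool_pos: [0.4907, -0.3538, 0.2063]
ee_rot: [-0.0, 0.0, 1.0, -0.0]
ft_force: [0.4, -0.2, -0.6]
gripper_width: 0.0437
finger_force: 25.0
0.49074046355137696 -0.35375649907303813 0.20628158680717498 0.19348158680717498
rim [  0.4926  -0.3526   0.0312 170.       0.1812] [  0.4934  -0.3502 598.       0.1525]
crown [  0.4934  -0.3587 211.       0.2162] brim [  0.4931  -0.3509 125.       0.2026]
lid2062.png
lid2522.png
```

View pics/lid2062.png

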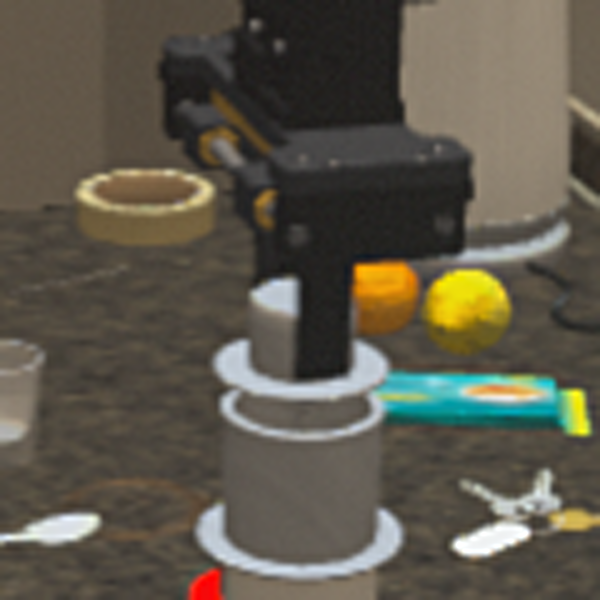

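The lid's brim at crop (302,367) sits concentrically above the rim at (303,405). I'll lower it slowly.

```bash
python3 -m handwheel '[[0,0,0,0,0.7,5,38],[0,0,0,0,0.7,9,38],[0,0,0,0,0.7,12,38],[0,0,0,0,0.7,14,38],[0,0,0,0,0.7,14,38]]'

```

```text
time: 30.45
tool_pos: [0.4906, -0.3527, 0.1918]
ee_rot: [-0.0, -0.0, 1.0, 0.0]
ft_force: [-0.5, -0.0, -0.8]
gripper_width: 0.0437
finger_force: 25.0
```

```bash
python3 -m handwheel '[[0,0,0,0,0,1,38],[0,0,0,0,0,1.6,38],[0,0,0,0,0,2.2,38],[0,0,0,0,0,2.2,38]]'

```

```text
time: 30.85
tool_pos: [0.4907, -0.3529, 0.1899]
ee_rot: [-0.0, -0.0, 1.0, -0.0]
ft_force: [-0.7, -0.2, 0.5]
gripper_width: 0.0437
finger_force: 25.0
```

```bash
python3 -m handwheel '[[0,0,0,0,0,0.5,38],[0,0,0,0,0,1,38],[0,0,0,0,0,1,38]]'

```

```text
time: 31.15
tool_pos: [0.4909, -0.353, 0.1895]
ee_rot: [0.0, -0.0, 1.0, -0.0]
ft_force: [-0.7, 0.2, 5.5]
gripper_width: 0.0437
finger_force: 25.0
```

Contact came at the seated height, so I'll release, retreat and check.

```bash
python3 -m handwheel '[[0,0,0,0,0,-0.4,45],[0,0,0,0,0,-0.4,60],[0,0,0,0,0,-0.4,65],[0,0,0,0,0,-0.4,65],[0,0,0,0,0,-0.4,65],[0,0,0,0,0,-20,65],[0,0,0,0,0,-50,65],[0,0,0,0,0,-80,65],[0,0,0,0,0,-80,65]]'
python3 -m handwheel '[[0,0,0,-20,45,0,65],[0,0,0,-40,95,0,65],[0,0,0,-50,145,0,65],[0,0,0,-50,195,0,65],[0,0,0,-50,245,0,65],[0,0,0,-50,295,0,65],[0,0,0,-50,295,0,65],[0,0,0,-50,295,0,65]]'
python3 - <<'E'
from h import *
np.set_printoptions(precision=4,suppress=True)
F=[]
for n in("top","side"):
    c=viewer.camera(n); W=cloud(c); f=c["frame"]
    F.append(cv2.resize(f[150:250,385:485] if n=="top" else f[180:300,275:395],(400,400),interpolation=cv2.INTER_CUBIC))
    x,y=(.49,-.350) if n=="top" else (.493,-.351)
    print(n,"bkr",ring(W,x,y,.04,.105,.029,.045,.033),"chamber",ring(W,x,y,.13,.17,.028,.038,.0335),"brim",ring(W,x,y,.176,.190,.025,.045,.0365))
    m=(np.hypot(W[...,0]-x,W[...,1]-y)<.045)&(W[...,2]>.176)&(W[...,2]<.192)&(np.hypot(W[...,0]-x,W[...,1]-y)>.024); Q=W[m]
    print("brim plane slopes",np.linalg.lstsq(np.c_[Q[:,:2]-Q[:,:2].mean(0),np.ones(len(Q))],Q[:,2],rcond=None)[0])
    m=(np.hypot(W[...,0]-x,W[...,1]-y)<.018)&(W[...,2]>.2); print("top z",np.median(W[m],0))
    print("glass",ring(W,.431,.024,.055,.07,.015,.032),"honey",ring(W,.3986,.1752,.085,.101,.02,.036))
cv2.imwrite("pics/fin.png",np.hstack(F))
E
```

```text
time: 32.05
tool_pos: [0.4918, -0.3543, 0.2728]
ee_rot: [0.002, 0.0, 1.0, -0.001]
ft_force: [-0.4, -0.7, -0.4]
gripper_width: 0.0647
finger_force: 0.0
time: 32.85
tool_pos: [0.5406, -0.0558, 0.2685]
ee_rot: [-0.0, -0.002, 1.0, 0.0]
ft_force: [0.5, -1.2, 0.1]
gripper_width: 0.065
finger_force: 0.0
top bkr [  0.4906  -0.3501 164.       0.0609] chamber [  0.4902  -0.3516 169.       0.1495] brim [  0.4917  -0.3546 372.       0.1836]
brim plane slopes [-0.0153 -0.0028  0.1837]
top z [ 0.49   -0.35    0.2151]
glass [ 0.4307  0.0243  0.0228 61.      0.0603] honey [  0.3982   0.1754   0.0262 341.       0.0932]
side bkr [  0.4943  -0.35   775.       0.0724] chamber [  0.4935  -0.35   547.       0.1499] brim [  0.4937  -0.3474 260.       0.1855]
brim plane slopes [0.0081 0.0654 0.1842]
top z [ 0.4928 -0.3491  0.2175]
glass [  0.4365   0.0229   0.0232 110.       0.06  ] honey [  0.4021   0.1728   0.0279 136.       0.0944]
```

View pics/fin.png

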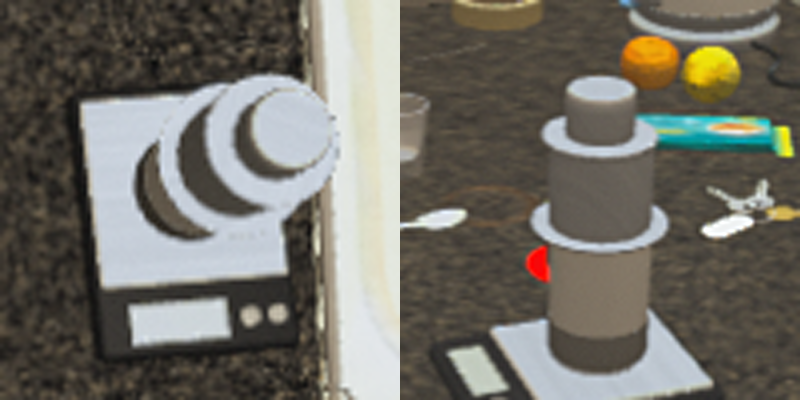

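The stack is concentric and upright. The lid lies flat, with its top at 0.216 m as expected, and the glass and honey jar haven't moved. I'll hand it in.

```bash
python3 -c "
from rig import manip
print(manip.job_done())"
```

```text
the job is handed in; nothing more can be done
None
```

I built the brewer on the scale in the order asked (beaker, brewer, press, lid), the last pictures show it upright with the lid flat and the glass and honey jar unmoved, and I handed the job in at about 33 s (no verdict came back).

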